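# Return the coin capsule through the spring flap

## Task

Return the round coin capsule: with one finger push the returns box's spring flap down and hold it open, and with the other finger gently push the capsule along the ledge so that it drops inside; then come away so that the flap springs shut. Push only: do not lift the capsule or slide it onto the shut flap, leave the square coin case where it lies on the ledge, and disturb nothing else on the desk.

Things in the scene. Friction and masses are not known exactly. Their poses are not given: they have to be found in the camera images.
- returns_box: Grey box fixed to the desk, 250 (x) x 190 (y) mm, hollow, walls 10 mm, floor 6 mm. Origin: centre of its underside, on the desk; x axis points from the ledge to the flap's hinge, z up. x -125 to -12 mm: flat dark red ledge, top 100 mm above the desk, no rim. Then the flap, between side walls, to x = 103 mm; behind its hinge a strip 140 mm high ends at x = 125 mm.
- flap_panel: Plain aluminium flap of the box, 118 mm long, 160 mm wide (y), 4 mm thick. Origin: middle of its hinge axis; axes like the box's when shut. Shut, it slopes 19 degrees: its free edge is level with the ledge, about 3 mm beyond the ledge's end, and it rises to the hinge at the back. Pushed down or forwards by a fingertip, the free edge swings down into the box.
- flap (a joint): Flap angle, rad: 0 shut, up to 1.15 as the free edge swings down into the box. A spring shuts it at once when let go; about 0.8 N at the free edge starts it moving, about 1.6 N at 1 rad (more nearer the hinge).
- ledge_edge (a point): Middle of the end of the ledge, on its top surface, where the opening begins (box x = -12 mm, y = 0, z = 100 mm).
- hinge_line (a point): Middle of the flap's hinge axis (box x = 103 mm, y = 0, z = 136 mm); the hinge runs along the box's y.
- capsule: Round white plastic coin capsule with a silver coin in its top, 38 mm diameter, 10 mm thick, about 45 g, loose, lying flat on the ledge, in the left or the right half, 10 to 33 mm short of the ledge's end. Origin: centre of its underside, z up.
- case: Square white plastic coin case with a silver coin, 40 x 40 x 10 mm, loose, lying flat on the other half of the ledge (centres at least 70 mm apart). Leave it. Origin: centre of its underside.
- loupe: Black magnifier, 40 mm diameter, 40 mm tall, standing on the desk beside the box. Leave it. Origin: centre of underside.
- carton: Cardboard box, 70 x 50 x 40 mm tall, on the desk on the other side of the box. Leave it. Origin: centre of underside.
- jar: Small jar with aluminium lid, 56 mm diameter, 75 mm tall, on the desk to the left. Leave it. Origin: centre of underside.
- book: Blue book lying flat, 150 x 210 x 28 mm, on the desk to the right. Leave it. Origin: centre of underside.
- pen_cup: White ceramic cup, 72 mm diameter, 90 mm tall, on the desk beyond the box to the left. Leave it. Origin: centre of underside.
- brush: Flat brush with a wooden handle, 200 mm long, lying on the desk to the right. Leave it. Origin: the middle of its length, at its underside.
Mind the look-alikes: they are no part of the job. Leave any pink look-alike of the capsule alone.

How it is judged:
On the way, in this order (a step that is already met when the one before it is completed fails the run):
1. with the capsule still on the ledge, one finger holds the flap open while a finger pushes the capsule (value of joint flap above 0.15 rad and contact force between the fingers and flap_panel above 0.2 N and contact force between the fingers and capsule above 0.02 N and z of capsule in the frame of returns_box above 0.092 m), for 0.05 s.
2. the capsule drops below the ledge while a finger holds the flap open (z of capsule in the frame of returns_box between 0 and 0.085 m and x of capsule in the frame of returns_box above -0.12 m and value of joint flap above 0.15 rad and contact force between the fingers and flap_panel above 0.1 N), for 0.05 s.
At the end, for the whole second after the job is handed in: The capsule lies at rest inside the box (its origin less than 60 mm above the desk, within the walls), the flap is shut (under 0.06 rad) and the square case is within 12 mm of where it began (z of capsule in the frame of returns_box between -0.002 and 0.06 m and x of capsule in the frame of returns_box between -0.12 and 0.12 m and y of capsule in the frame of returns_box between -0.09 and 0.09 m and value of joint flap below 0.06 rad and linear speed of capsule below 0.03 m/s and distance of case from where it was at the start of the episode below 0.012 m); the robot touches nothing.
It fails at once if the capsule is lifted (its underside more than 20 mm above the ledge) (z of capsule in the frame of returns_box above 0.12 m).
It fails at once if the capsule is slid onto the shut flap (centre more than 25 mm past the ledge's end with the flap open less than 0.1 rad) (x of capsule in the frame of returns_box above 0.013 m and z of capsule in the frame of returns_box above 0.092 m and value of joint flap below 0.1 rad).
It fails at once if the capsule is pressed hard (over 15 N) (contact force between the fingers and capsule above 15 N).
It fails at once if the square case is moved more than 12 mm (distance of case from where it was at the start of the episode above 0.012 m).
It fails at once if another thing on the desk is moved more than 20 mm (distance of any of loupe, carton, jar, book, pen_cup, brush from where it was at the start of the episode above 0.02 m).
It also fails if it takes over 32 s, if anything falls off the work surface, if the arm or the gripper's body presses on something with over 40 N, if the wrist force passes 120 N, or if a joint passes its speed limit or range.

## Robot

A 7-joint arm with a two-finger parallel gripper is mounted at the origin on the work surface. World frame = base frame: x ahead of the robot, y to its left, z up, the work surface at z = 0. Lengths are in m, angles in rad, forces in N, time in s.
With the tool pointing down it reaches from about 0.4 to 0.85 m from the base axis. Payload 6.9 kg.
Tool frame: the origin (TCP) lies midway between the tips of the shut fingers; the grasp point (between the pads) lies behind it (ctrl.pinch_z is the z of the grasp point in the tool frame, in m); z points along the fingers, y is the line along which they close (so a half turn about z gives the same grasp; the last joint's range is limited). The gripper opens to 85 mm and grips with 20 to 120 N. Pads are 22 mm wide; open, the fingers measure 114 mm over their backs; the gripper's body (76 mm by 85 mm) begins 54 mm behind the grasp point. The pads swing forward as they close: fully open they stand 13 mm farther back than shut.
Start: joints at [-1.238, 0.507, -0.238, 1.5, 0.126, 1.149, -0.155], TCP at [0.141, 0.609, 0.231] pointing down, gripper open.
Joint ranges: [-3.08, 3.08], [-0.24, 2.05], [-1.43, 1.35], [0, 2.5], [-1.52, 4.66], [0.17, 1.96], [-2.89, 2.89]. Speed limits (rad/s): [2.39, 2.39, 3.14, 3.14, 3.14, 3.14, 3.14].

## Interface

Orientations are given as a unit quaternion [w, x, y, z].
In Python, from station import ctrl, get_state, vision, ticket, models gives the robot as it stands. Calls block until the motion is done:
- ctrl.movep(position, orientation): joint-space move of the TCP to a pose.
- ctrl.movel(position, frame=None, max_speed=0.15): straight line of the TCP; frame=None keeps the orientation; max_speed is the mean speed in m/s.
- ctrl.set_joints(angles): joint-space move.
- ctrl.ungrasp() and ctrl.close_gripper(force=None): open the fingers fully, or close them until they stop; force is the grip in N (None keeps the last).
- ctrl.pause(seconds).
- ctrl.ik(position, orientation): joint angles nearest the present ones, or None.
- get_state(): the state.
- vision.grab_frame(name): name is "scene" or "top" or "wrist"; returns (picture, depth): 420x560x3 uint8, blue, green, red; 420x560 float32, m along the optical axis (not along the pixel's ray), 0 where there is no reading.
- vision.camera_info(name): a dict with "mtx" (3x3 intrinsics, pixels), "R" (3x3) and "t" (3): a world point X has camera coordinates R X + t; the wrist camera has in their place "hand_eye" (4x4, takes a point from camera to tool coordinates, whose origin is the TCP and whose axes are the flange's). Camera axes: x right, y down, z forward; pixel columns grow to the right and rows downward; lengths in m; the calibration is good to about 2 mm. A picture is of the moment at which its call begins: read the wrist's pose just before it. camera_info takes no time and is no camera call.
A pose or a line that the arm cannot do raises ctrl.Unreachable and nothing moves.
- ticket.close_job(): hands the job in; it is judged then, once.
Trained networks look in the newest picture that a camera, given by its name, has taken for a name from the list of things; names that differ only in an ending like _2 or _b are one class to them, and where a whole thing is asked for, a point or a joint stands for the part that bears it (a point fixed in the world has none). Each returns a list of dicts, best first, with "p" (0 to 1); they miss things now and then, are a little off and sometimes report something else, mostly with a low value. They report only what shows in the picture. A call takes as long as a camera call. They do not tell look-alikes from the thing itself.
- models.recognise(camera, target): "point" ([column, row] in pixels, amid what is visible of it).
- models.masks_of(camera, target): "mask" (420x560 bool, what is visible of it) and "point" ([column, row] in pixels, amid what is visible of it).
The state is a dict: "time": time; "qpos": joint angles; "qd": joint speeds; "tau": joint torques, N m; "tcp_pos": TCP position; "eef_rot": TCP orientation; "contact_force": force on the tool from outside, world axes, zero at the start; "wrist_torque": the same for the moment, N m; "width": finger opening in m; "gripper_force": force on a finger pad.
Only numpy, scipy, OpenCV 4.12 (cv2) and the standard library are available. Lean on these libraries where they do the work, as an engineer would, in place of code of your own. Each camera call takes 0.05 s, during which the arm holds its last target. There are 200 camera calls.

## Working session

There is one attempt and no reset: what is moved stays moved. The work goes in short steps, each a Python script; the robot and the scene stay as the last script left them, time stands still between calls to the robot, and variables do not carry over. Pictures are saved under pics/ and viewed, at most 10 in all, crops included, and the job is handed in when it is done.

```bash
mkdir -p pics; ls; cat > h.py <<'E'
import numpy as np, cv2
from station import ctrl, get_state, vision, ticket, models
def w(cam,uv,d=None,z=None):
    c=vision.camera_info(cam);K=np.array(c["mtx"]);R=np.array(c["R"]);t=np.array(c["t"])
    r=np.linalg.inv(K)@np.array([uv[0],uv[1],1.])
    if d is not None: return R.T@(r*d-t)
    o=-R.T@t; v=R.T@r; return o+v*(z-o[2])/v[2]
E
python3 - <<'E'
from h import *
for n in ("top","scene"):
    im,d=vision.grab_frame(n); cv2.imwrite(f"pics/{n}0.png",im); np.save(f"{n}d.npy",d)
    c=vision.camera_info(n); print(n, -np.array(c["R"]).T@np.array(c["t"]))
    for k in ("capsule","case","returns_box","flap_panel","loupe","carton"):
        for o in models.recognise(n,k)[:3]:
            u,v=map(int,o["point"]); print(k,round(o["p"],2),u,v,w(n,(u,v),d=d[v,u]).round(3))
print(get_state()["time"],ctrl.pinch_z)
E
```

```text
pics
top [ 0.39493898 -0.0304289   1.28539034]
capsule 0.57 300 212 [ 0.557 -0.074  0.11 ]
capsule 0.47 344 248 [ 0.466 -0.202  0.012]
capsule 0.45 283 194 [ 0.606 -0.029  0.108]
case 0.76 269 224 [0.525 0.008 0.111]
returns_box 0.84 281 195 [ 0.604 -0.024  0.104]
flap_panel 0.62 276 178 [ 0.647 -0.011  0.124]
loupe 0.61 234 243 [0.48  0.109 0.038]
carton 0.89 342 203 [ 0.592 -0.196  0.038]
scene [ 1.25934646 -0.2349907   1.3681096 ]
capsule 0.61 230 227 [ 0.489 -0.203  0.012]
capsule 0.57 268 219 [ 0.547 -0.082  0.111]
case 0.69 293 208 [0.527 0.007 0.11 ]
returns_box 0.88 291 240 [ 0.642 -0.032  0.118]
flap_panel 0.6 299 239 [ 0.646 -0.008  0.12 ]
carton 0.65 236 253 [ 0.602 -0.204  0.036]
0.7 -0.0187
```

```bash
python3 -c "
import cv2
a=cv2.imread('pics/top0.png');cv2.imwrite('pics/c0.png',cv2.resize(a[120:280,200:400],None,fx=3.7,fy=3.7,interpolation=2))"
```

```text
(no output)
```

View pics/c0.png

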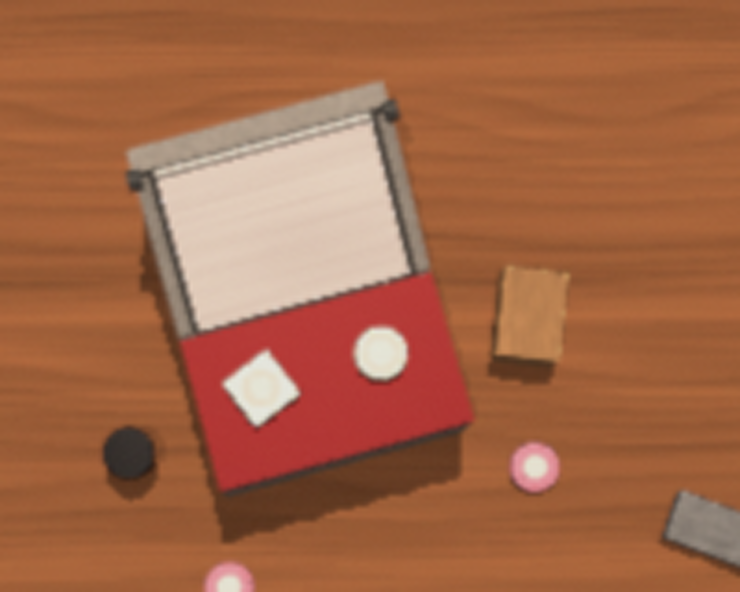

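View pics/top0.png

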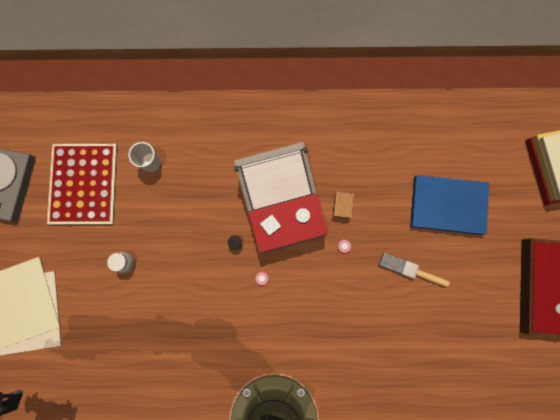

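```bash
cat >> h.py <<'E'
def box_from_top(im):
    h=cv2.cvtColor(im,cv2.COLOR_BGR2HSV)
    m=((h[...,1]>150)&(h[...,2]>110)&((h[...,0]<4)|(h[...,0]>174))).astype(np.uint8)
    m[:180]=0;m[270:]=0;m[:,:235]=0;m[:,340:]=0
    m=cv2.morphologyEx(m,cv2.MORPH_OPEN,np.ones((3,3),np.uint8))
    c=max(cv2.findContours(m,0,1)[0],key=cv2.contourArea)
    P=np.array([w("top",p,z=.1)[:2] for p in c[:,0]],np.float32)
    return cv2.minAreaRect(P)
E
python3 - <<'E'
from h import *
im=cv2.imread("pics/top0.png"); (c,s,a)=box_from_top(im)
print(c,s,a)
b=cv2.boxPoints((c,s,a)); print(b)
h=cv2.cvtColor(im,cv2.COLOR_BGR2HSV)
m=((h[...,1]<110)&(h[...,2]>150)).astype(np.uint8)
for (u,v) in ((303,215),(270,225)):
    mm=np.zeros_like(m); mm[v-12:v+13,u-12:u+13]=m[v-12:v+13,u-12:u+13]
    M=cv2.moments(mm,True); p=(M['m10']/M['m00'],M['m01']/M['m00']); print(p,M['m00'],w("top",p,z=.11).round(4))
E
```

```text
(0.5300067067146301, -0.041900232434272766) (0.113301120698452, 0.1894075721502304) 15.226547241210938
[[ 0.4504722   0.03460048]
 [ 0.50021756 -0.14815794]
 [ 0.6095412  -0.11840095]
 [ 0.55979586  0.06435747]]
(302.46153846153845, 214.68639053254438) 169.0 [ 0.5496 -0.0809  0.11  ]
(270.0325203252033, 224.33739837398375) 246.0 [0.5242 0.0054 0.11  ]
```

Candidates for the capsule: white round thing on the ledge (302,215) – fits. White square case (270,224) and pink rounds (344,246) and (262,279) on the desk are excluded. The crop confirms it. I'll hover over it and look from the wrist.

```bash
cat >> h.py <<'E'
from scipy.spatial.transform import Rotation as Ro
YAW=np.radians(15.2); BX=np.array([np.cos(YAW),np.sin(YAW),0]); BY=np.array([-BX[1],BX[0],0])
O=np.array([.5300,-.0419,0])+.0685*BX
def bw(x,y,z): return O+x*BX+y*BY+np.array([0,0,z])
def tob(p): d=np.asarray(p)-O; return np.array([d@BX,d@BY,d[2]])
def quat(s):
    y=s*BX; z=np.array([0,0,-1.]); q=Ro.from_matrix(np.c_[np.cross(y,z),y,z]).as_quat(); return q[[3,0,1,2]]
E
python3 - <<'E'
from h import *
q0=np.array(get_state()["qpos"])
best=[]
for s in (1,-1):
    q=ctrl.ik(bw(-.0425,-.043,.2),quat(s)); q2=ctrl.ik(bw(.03,-.043,.09),quat(s))
    print(s,None if q is None else np.round(q-q0,2), q2 is not None)
    if q is not None and q2 is not None: best.append((np.abs(q-q0).max(),s))
s=min(best)[1]; open("s","w").write(str(s))
ctrl.movep(bw(-.0425,-.043,.2),quat(s))
st=get_state(); im,d=vision.grab_frame("wrist"); cv2.imwrite("pics/w0.png",im)
c=vision.camera_info("wrist"); K=np.array(c["mtx"]); H=np.array(c["hand_eye"])
qq=np.array(st["eef_rot"]); print(st["time"],st["tcp_pos"],qq,st["width"],st["contact_force"])
R=Ro.from_quat(qq[[1,2,3,0]]).as_matrix()
for k in ("capsule","case"):
    for o in models.masks_of("wrist",k)[:2]:
        v,u=np.nonzero(o["mask"]&(d>0)); dd=np.median(d[v,u]); uv=((u.min()+u.max())/2,(v.min()+v.max())/2)
        p=H[:3,:3]@(np.linalg.inv(K)@[*uv,1]*dd)+H[:3,3]; P=R@p+st["tcp_pos"]
        print(k,round(o["p"],2),uv,u.min(),u.max(),v.min(),v.max(),P.round(4),tob(P).round(4))
E
```

```text
1 [ 1.07 -0.03  0.64  0.2  -0.34 -0.14  0.72] True
-1 [ 0.69  0.19  1.39  0.2  -0.81  0.05 -1.94] True
3.5417 [ 0.56657897 -0.07534262  0.19989773] [-1.84413088e-04  6.06584814e-01  7.95018744e-01  1.61307982e-04] 0.0849200925648543 [ 0.7788874   0.21148328 -0.02930867]
capsule 0.87 (np.float64(252.5), np.float64(216.0)) 228 277 192 240 [ 0.5494 -0.079   0.1093] [-0.0595 -0.0409  0.1093]
capsule 0.81 (np.float64(167.5), np.float64(266.0)) 152 183 254 278 [ 0.4723 -0.1969  0.0097] [-0.1648 -0.1344  0.0097]
case 0.72 (np.float64(247.5), np.float64(91.0)) 210 285 52 130 [0.5246 0.006  0.1092] [-0.0611  0.0476  0.1092]
```

View pics/w0.png

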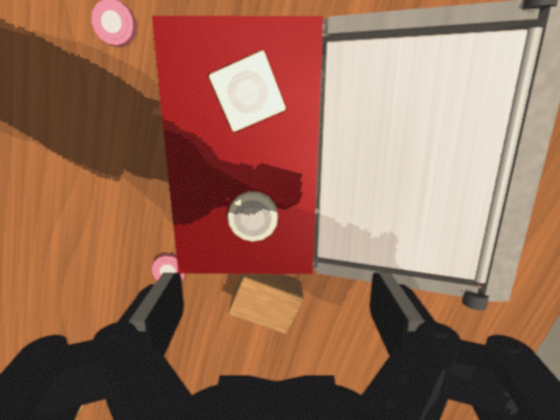

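The wrist view shows the white round capsule at (252,216), the case at (247,91) clear of the finger path. Descending with one finger behind the capsule and the other over the flap, then pushing.

```bash
python3 - <<'E'
from h import *
Y=-.042; X=-.042
ctrl.movel(bw(X,Y,.115),max_speed=.1)
f0=np.array(get_state()["contact_force"])
for z in (.105,.1,.097,.094,.0915):
    ctrl.movel(bw(X,Y,z),max_speed=.03); s=get_state(); df=np.array(s["contact_force"])-f0
    print(z,s["time"],s["tcp_pos"].round(4) if hasattr(s["tcp_pos"],'round') else s["tcp_pos"],df.round(2))
    if df[2]>4: ctrl.movel(bw(X,Y,z+.003),max_speed=.03); print("contact"); break
im,d=vision.grab_frame("wrist"); cv2.imwrite("pics/w1.png",im); print(s["time"])
E
```

```text
0.105 5.175 [ 0.5665 -0.0755  0.1048] [-0.4   0.39  0.53]
0.1 5.4917 [ 0.5664 -0.0755  0.0997] [0.31 0.12 0.27]
0.097 5.7417 [ 0.5665 -0.0755  0.0968] [-0.12 -0.08  1.91]
0.094 5.9917 [ 0.5664 -0.0754  0.0938] [-0.87  0.61 -0.04]
0.0915 6.2417 [ 0.5667 -0.0755  0.0915] [-0.12 -0.53  0.82]
6.2417
```

View pics/w1.png

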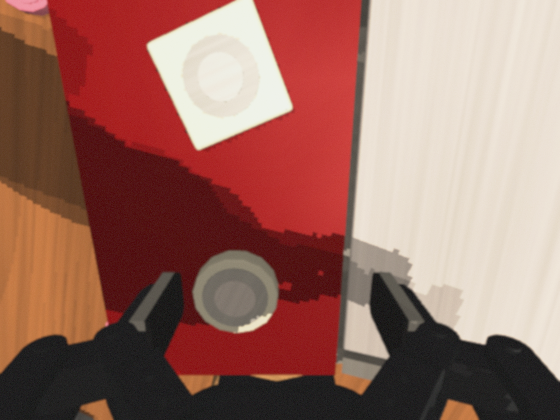

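The capsule (235,290) sits between the rear fingertip (180,290) and the front one (380,290) over the flap. Pushing.

```bash
python3 - <<'E'
from h import *
Y=-.042; z=.0915
for X in (-.03,-.018,-.006,.002):
    ctrl.movel(bw(X,Y,z),max_speed=.025); s=get_state(); print(X,s["time"],tob(s["tcp_pos"]).round(4),np.round(s["contact_force"],2))
im,d=vision.grab_frame("wrist"); cv2.imwrite("pics/w2.png",im)
E
```

```text
-0.03 6.925 [-0.0295 -0.0419  0.0916] [0.02 0.12 1.04]
-0.018 7.5583 [-0.0176 -0.042   0.0916] [-0.29  0.56  0.89]
-0.006 8.1917 [-0.0056 -0.0419  0.0915] [-0.55  0.63  1.76]
0.002 8.6583 [ 0.0024 -0.042   0.0915] [-0.54 -0.41  1.38]
```

View pics/w2.png

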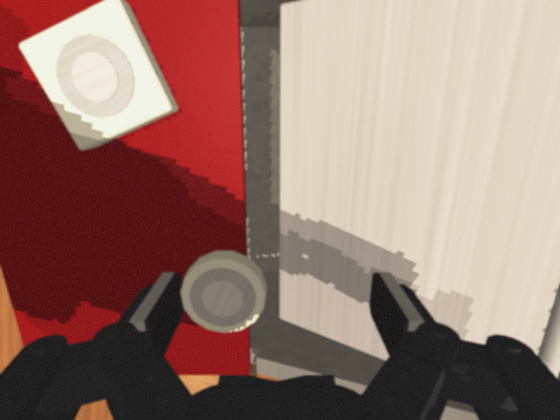

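The flap is open (free edge at column 280) and the capsule (223,290) is against the rear finger near the ledge's end (column 248). Continuing.

```bash
python3 - <<'E'
from h import *
Y=-.042; z=.0915
for X in (.01,.016,.022,.027,.031):
    ctrl.movel(bw(X,Y,z),max_speed=.02); s=get_state(); f=np.array(s["contact_force"]); print(X,s["time"],f.round(2))
    im,d=vision.grab_frame("wrist"); r=[(round(o["p"],2),np.round(o["point"]),) for o in models.recognise("wrist","capsule")[:2]]; print(r)
    if np.linalg.norm(f)>12: print("stop");break
cv2.imwrite("pics/w3.png",im)
E
```

```text
0.01 9.2583 [-2.74 -0.25  0.59]
[(0.95, array([225., 288.]))]
0.016 9.8083 [-1.93 -1.42  1.81]
[(0.61, array([250., 251.]))]
0.022 10.3583 [-4.22 -0.64  2.02]
[(0.61, array([249., 229.]))]
0.027 10.8583 [-4.68 -0.28  0.61]
[(0.76, array([242., 228.])), (0.61, array([297., 179.]))]
0.031 11.3083 [-5.02 -0.46  0.47]
[(0.78, array([236., 228.])), (0.52, array([417., 150.]))]
```

View pics/w3.png

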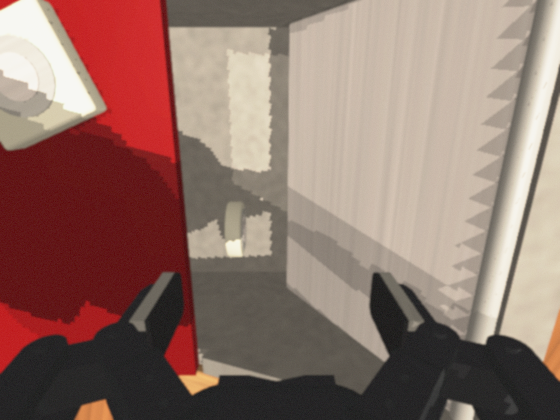

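The capsule is inside on the floor (235,228), on its edge. Withdrawing straight up so the flap closes gradually.

```bash
python3 - <<'E'
from h import *
ctrl.movel(bw(.02,-.042,.105),max_speed=.06)
im,d=vision.grab_frame("wrist"); print([(round(o["p"],2),np.round(o["point"])) for o in models.recognise("wrist","capsule")[:2]])
ctrl.movel(bw(0,-.042,.135),max_speed=.06)
ctrl.movel(bw(-.03,-.042,.25),max_speed=.15)
ctrl.pause(.5)
im,d=vision.grab_frame("wrist"); cv2.imwrite("pics/w4.png",im)
s=get_state(); print(s["time"],s["tcp_pos"])
E
```

```text
[]
14.1917 [ 0.57817178 -0.07233854  0.24994183]
```

View pics/w4.png

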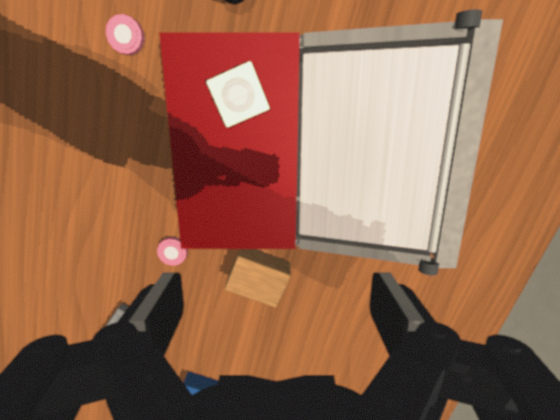

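The flap is shut, with its free edge at the ledge (column 300). The case (238,94) hasn't moved, and the capsule is off the ledge and inside the box. Handing in after a short settling pause in case the capsule is still rolling.

```bash
python3 - <<'E'
from h import *
ctrl.pause(3)
print(ticket.close_job(),get_state()["time"])
E
```

```text
the job is handed in; nothing more can be done
the job is handed in; nothing more can be done
```

I pushed the capsule into the returns box while the other finger held the flap open; the flap then sprang shut, the case stayed in place, and the job is handed in, but no verdict was shown.

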